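# Draw one slide mailer from the sprung dispenser

### The job

Get one slide mailer out of the dispenser: pull the stiff yellow outlet gate open until its tab stands over the green band, then draw the sprung orange tab out until its black pointer stands at the green band of its own scale (never into the red), hold it there a moment so that the bottom mailer drops, and ease it back gently under control, all the way home, so that it pushes that mailer out. Then lay the mailer flat in the blue tray and push the gate fully shut again. Leave the other mailers in the dispenser and do not disturb the bottle and the eraser standing about.

Things in the scene. Friction and masses are not known exactly. Their poses are not given: they have to be found in the camera images.
- dispenser: Fixed white and blue slide-mailer dispenser, 310 mm long (y); origin on the table under the centre of its magazine; x points from its front (robot side) to its back, y to the robot's left, z up. Magazine: open-topped, 33 x 55 mm inside, y -30 to +30 mm, top at z = 56 mm. The fixed microscope left of it fills the room x = 0.3 to 0.72, y over 0.29 m, 0.48 m high.
- outlet (a point): Middle of the outlet floor (dispenser x = 0, y = -57, z = 14 mm), where a mailer comes to lie when pushed out. The floor, y -34 to -94 mm, is only 24 mm wide, so fingers can pass beside a mailer lying there, down to the base at z = 6 mm.
- shelf_edge (a point): Middle of the lower front edge of a clear shelf over the orange tab: dispenser x -10 to +100, y +75 to +213, z 165 to 177 mm; posts at its back; a brown bottle and a red-lidded pot stand fixed on it. A tool pointing straight down does not fit at the orange tab: tilt it 28 to 40 degrees from vertical, fingers pointing down and towards the dispenser's back (+x).
- gate (a joint): Stiff steel outlet gate: 0 = shut, grows (m) as it is pulled along the dispenser's -x; end stop 0.065; starts within 6 mm of shut. Sliding friction of about 5 N holds it where it is left. At 0.045 (green band, 0.038 to 0.052) the outlet is clear.
- gate_tab (a point): Grip point of the gate's upright yellow tab, 22 (x) x 13 (y) mm, 50 mm tall; this point is 45 mm above the table, the tab's top at 63 mm, its underside at 13 mm, over an 8 mm high scale rail. At dispenser x = -60 mm less the gate's opening, y = -34 mm; axes as the dispenser's.
- shuttle (a joint): Sprung shuttle: 0 = home, grows (m) as drawn along the dispenser's +y. The spring pulls back with 3.5 N at home, 7.5 N at 0.066. Green band 0.060 to 0.072, red from 0.0805. Drawn past 0.059 it lets the bottom mailer drop 8 mm to the feed floor; going home it pushes that mailer out past the open gate. If let go it snaps back too fast (limit 0.3 m/s).
- shuttle_tab (a point): Grip point of the shuttle's upright orange tab, 24 (x) x 14 (y) mm; this point is 55 mm above the table, the tab's top at 78 mm; it stands on the shuttle's flat steel bar, whose top is 22 mm above the table: keep the fingertips above that. At dispenser x = 0, y = +100 mm plus the draw; axes as the dispenser's. Its black pointer runs over an 8 mm high scale rail in front.
- mailer_1_mid (a point): Centre of the bottom slide mailer: flat white plastic box with a blue panel on top, 30 (x) x 52 (y) x 9 mm (z), about 25 g. At the start in the magazine at dispenser x = y = 0; pushed out, it lies at the outlet, its centre 18.5 mm above the table, both 52 mm sides free: take it across its 30 mm width from above.
- mailer_2_mid (a point): Centre of the second mailer (same kind), in the magazine on the first.
- mailer_3_mid (a point): Centre of the third mailer (same kind), on the second.
- tray: Fixed blue open tray on the table, 100 (x) x 80 (y) x 18 mm high outside, walls and floor 5 mm; origin under its centre on the table. Yaw varies.
- dropper_bottle_mid (a point): Bystander: centre of a loose white dropper bottle, 36 mm across, 106 mm high.
- eraser_mid (a point): Bystander: centre of a loose blue and white eraser, 20 x 45 x 12 mm.
- mailer_1: The bottom mailer itself (origin at the centre of its underside, z up); same thing as point mailer_1_mid.

How it is judged (in metres and radians):
On the way, in this order (a step that is already met when the one before it is completed fails the run):
1. the gate is open to its green band (value of joint gate between 0.038 and 0.054 m), for 0.2 s.
2. with the gate open, the shuttle is held out at its green band and the bottom mailer has dropped (value of joint shuttle between 0.06 and 0.072 m and value of joint gate above 0.036 m and z of mailer_1_mid in the frame of dispenser below 0.0205 m), for 0.4 s.
3. the shuttle is home and the mailer lies outside the gate (value of joint shuttle below 0.005 m and y of mailer_1_mid in the frame of dispenser below -0.05 m), for 0.2 s.
4. the mailer lies flat in the tray, let go (x of mailer_1_mid in the frame of tray between -0.035 and 0.035 m and y of mailer_1_mid in the frame of tray between -0.026 and 0.026 m and z of mailer_1_mid in the frame of tray below 0.014 m and angle between mailer_1_mid's own z axis and vertical below 0.12 rad and contact force between the fingers and mailer_1 below 0.1 N), for 0.2 s.
5. the gate is shut again (value of joint gate below 0.006 m), for 0.2 s.
At the end, for the whole second after the job is handed in: One mailer lies flat (within 7 degrees) and at rest inside the blue tray, the shuttle is home (within 5 mm), the gate is shut (within 6 mm) and the other two mailers are still in the magazine (x of mailer_1_mid in the frame of tray between -0.035 and 0.035 m and y of mailer_1_mid in the frame of tray between -0.026 and 0.026 m and z of mailer_1_mid in the frame of tray below 0.014 m and angle between mailer_1_mid's own z axis and vertical below 0.12 rad and x of mailer_2_mid in the frame of dispenser between -0.012 and 0.012 m and y of mailer_2_mid in the frame of dispenser between -0.012 and 0.012 m and x of mailer_3_mid in the frame of dispenser between -0.012 and 0.012 m and y of mailer_3_mid in the frame of dispenser between -0.012 and 0.012 m and value of joint shuttle below 0.005 m and value of joint gate below 0.006 m and linear speed of mailer_1 below 0.02 m/s); the robot touches nothing.
It fails at once if the shuttle snaps back faster than 0.3 m/s (velocity of joint shuttle below -0.3 m/s).
It fails at once if the shuttle is drawn into the red (beyond 0.0805 m) (value of joint shuttle above 0.0805 m).
It fails at once if the dropper bottle or the eraser is moved more than 25 mm (distance of any of dropper_bottle_mid, eraser_mid from where it was at the start of the episode above 0.025 m).
It fails at once if the mailer is let fall from a height of over 7 cm (height (world z) of mailer_1_mid above 0.07 m and contact force between the fingers and mailer_1 below 0.02 N).
It also fails if it takes over 72 s, if anything falls off the work surface, if the arm or the gripper's body presses on something with over 40 N, if the wrist force passes 120 N, or if a joint passes its speed limit or range.

### The arm

A 7-joint arm with a two-finger parallel gripper is mounted at the origin on a cart in front of the work surface, level with it; the furniture and walls round the work are solid. World frame = base frame: x ahead of the robot, y to its left, z up, the work surface at z = 0. Lengths are in mm, angles in rad, forces in N, time in s.
With the tool pointing down it reaches from about 400 to 850 mm from the base axis. Payload 10.4 kg.
Tool frame: the origin (TCP) lies at the very end of the fingers, on their centre line; the grasp point (between the pads) lies 19 mm behind it (arm.grasp_offset is the distance from the TCP to the grasp point, in mm); z points along the fingers, y is the line along which they close (so a half turn about z gives the same grasp; the last joint's range is limited). The gripper opens to 87 mm and grips with 3 to 60 N. Pads are 19 mm wide; open, the fingers measure 117 mm over their backs; the gripper's body (75 mm by 190 mm) begins 51 mm behind the grasp point.
Start: joints at [-1.147, 0.332, -0.065, 1.46, 0.022, 1.35, -0.088], TCP at [270.042, 563.675, 222.576] pointing down, gripper open.
Joint ranges: [-2.6, 2.6], [-0.5, 2.12], [-1.47, 1.34], [0.16, 2.42], [-1.27, 4.41], [0.06, 2.06], [-2.6, 2.6]. Speed limits (rad/s): [2.22, 2.22, 2.79, 2.79, 3.14, 3.14, 3.14].

### API

Orientations are given as a unit quaternion [w, x, y, z].
In Python, from bench import arm gives the robot as it stands.
- The arm moves only by the shell command python3 -m inch 'ROWS' [OPENING] [FORCE]. ROWS is JSON, a list of rows, each an object with "slide": the shift along the tool's x, y, z in m, a list of three; "spin": the turn about the tool's z in rad. A call has 1 to 12 rows; each row shifts and turns the commanded pose from where the row before left it, along the tool's axes as they then stand; what a row does not reach is not made up. A row lasts 1/12 s, in which the tool goes at most 41.7 mm and 7.16 degrees, less where a joint would pass 70% of its speed; a pose out of reach is approached as far as the arm can. A call with a gripper value outside its range is refused whole. OPENING is the opening in per cent of the stroke, from 0 (shut) to 100 (fully open), set as the call begins (- or left out, the last holds). The fingers move at their own pace and stop on an object; FORCE is the grip in N (left out, the last holds). Time passes only in rows, so rows that do not move let the fingers close. It gives the time, the measured TCP pose, the force, the opening and the grip force at its end, in the units of the state.
- arm.get_state(): the state, without advancing time (a new reading comes with each control period).
- arm.snapshot(name): name is "scene" or "top"; returns the picture (480x640x3 uint8, red, green, blue); there is no depth.
- arm.camera_info(name): a dict with "K" (3x3 intrinsics, pixels), "pose" (4x4, takes a point from camera to world coordinates). Camera axes: x right, y up, looking along -z (the intrinsics and any distortion apply to the point x, -y, -z); pixel columns grow to the right and rows downward; lengths in mm; the calibration is good to about 2 mm. A picture is of the moment at which its call begins. camera_info takes no time and is no camera call.
- arm.sign_off(): hands the job in; it is judged then, once.
The state is a dict: "t": time; "joint_pos": joint angles; "joint_velocities": joint speeds; "joint_torque": joint torques, N m; "position": TCP position; "orientation": TCP orientation; "ft_force": force on the tool from outside, world axes, zero at the start; "moment": the same for the moment, N m; "width": finger opening in mm; "grip_force": force on a finger pad.
Only numpy, scipy, OpenCV 4.12 (cv2) and the standard library are available. Lean on these libraries where they do the work, as an engineer would, in place of code of your own. Each camera call takes 0.05 s, during which the arm holds its last target. There are 200 camera calls.

## Working session

There is one attempt and no reset: what is moved stays moved. The work goes in short steps, Python scripts to look and compute and a shell command to move; the robot and the scene stay as the last step left them, time stands still between calls to the robot, and variables do not carry over. Pictures are saved under pics/ and viewed, at most 13 in all, crops included, and the job is handed in when it is done.

```bash
mkdir -p pics; ls
python3 - <<'E'
from bench import arm
import cv2
for n in ["scene","top"]:
    im=arm.snapshot(n); cv2.imwrite(f"pics/{n}0.png",im[:,:,::-1]); c=arm.camera_info(n); print(n,c)
s=arm.get_state(); print(s)
E
```

```text
pics
scene {'K': array([[584.44887902,   0.        , 328.90022661],
       [  0.        , 584.44887902, 245.723383  ],
       [  0.        ,   0.        ,   1.        ]]), 'pose': array([[ 6.79341289e-01,  4.36724570e-01, -5.89717782e-01,
        -1.83319062e+02],
       [-7.33775581e-01,  4.13359183e-01, -5.39173054e-01,
        -6.57579601e+02],
       [ 8.29514054e-03,  7.99003026e-01,  6.01269785e-01,
         8.23379526e+02],
       [ 0.00000000e+00,  0.00000000e+00,  0.00000000e+00,
         1.00000000e+00]])}
top {'K': array([[528.30784668,   0.        , 313.57270762],
       [  0.        , 528.30784668, 249.3802802 ],
       [  0.        ,   0.        ,   1.        ]]), 'pose': array([[ 1.95818759e-03,  9.91160690e-01, -1.32652375e-01,
         3.62701841e+02],
       [-9.99949150e-01,  6.28510687e-04, -1.00649003e-02,
        -1.54067527e+01],
       [-9.89256004e-03,  1.32665339e-01,  9.91111520e-01,
         1.17375151e+03],
       [ 0.00000000e+00,  0.00000000e+00,  0.00000000e+00,
         1.00000000e+00]])}
{'t': 0.1, 'joint_pos': array([-1.14659788,  0.33279721, -0.06467699,  1.4608359 ,  0.02159312,
        1.34989483, -0.08852187]), 'joint_velocities': array([-0.00239581, -0.001382  ,  0.00085949, -0.00269748, -0.00169957,
       -0.00020179, -0.00056581]), 'joint_torque': array([ 7.14471953e-04, -6.24541855e+01,  2.40550964e-02, -3.90721464e+01,
       -6.16070791e-02,  3.66045535e-02,  7.43746295e-05]), 'position': array([269.91837435, 563.33834951, 221.85082584]), 'orientation': array([-1.09876320e-04,  2.21558460e-01,  9.75146894e-01, -6.10373888e-04]), 'ft_force': array([ 0.67101496, -0.05707819, -0.41236386]), 'moment': array([-0.03562496,  0.01337403, -0.01888274]), 'grip_force': 0.0, 'width': 87.37868700543095}
```

View pics/top0.png

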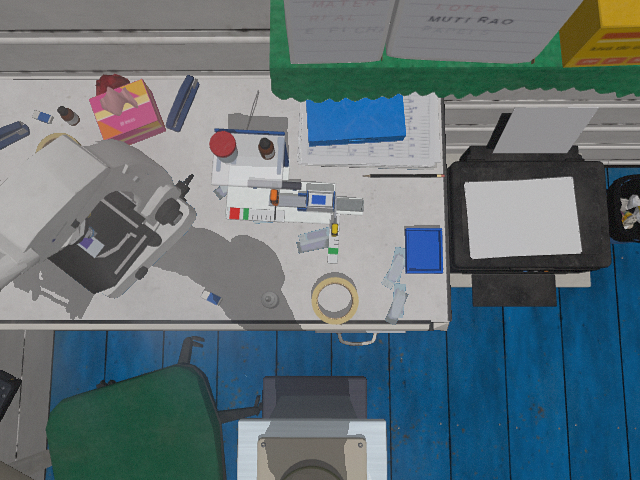

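View pics/scene0.png

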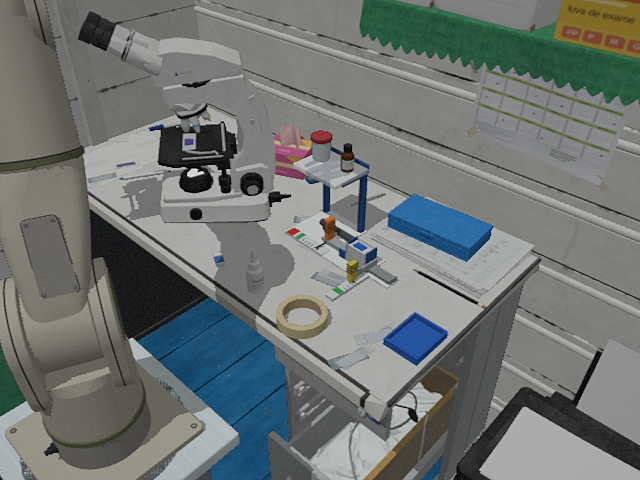

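```bash
python3 - <<'E'
import cv2
a=cv2.imread('pics/top0.png')[130:280,205:455]; b=cv2.imread('pics/scene0.png')[190:370,200:460]
cv2.imwrite('pics/topc.png',cv2.resize(a,(800,480),interpolation=cv2.INTER_CUBIC))
E
cat > h.py <<'E'
import numpy as np
from bench import arm
from scipy.spatial.transform import Rotation as R
def ray(n,u,v):
    c=arm.camera_info(n);K=c['K'];P=c['pose']
    d=np.array([(u-K[0,2])/K[0,0],-(v-K[1,2])/K[1,1],-1.]); return P[:3,3],P[:3,:3]@d
def px(n,u,v,z):
    o,d=ray(n,u,v); return o+d*(z-o[2])/d[2]
def proj(n,p):
    c=arm.camera_info(n);K=c['K'];P=c['pose']; q=P[:3,:3].T@(np.array(p)-P[:3,3])
    return K[0,0]*q[0]/-q[2]+K[0,2], K[1,1]*(-q[1])/-q[2]+K[1,2]
def Rt():
    q=arm.get_state()['orientation']; return R.from_quat(np.r_[q[1:],q[0]]).as_matrix()
E
```

```text
(no output)
```

View pics/topc.png

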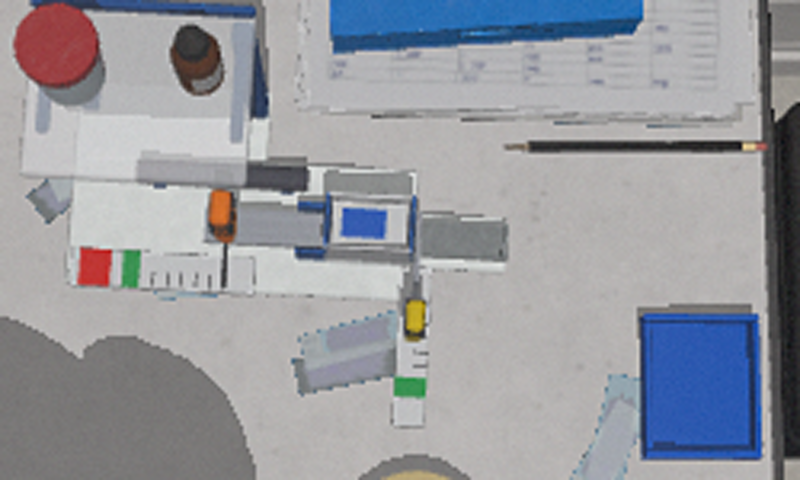

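Run:
```python
from h import *
from scipy.optimize import least_squares
def c(u,v): return 205+(u+.5)/3.2-.5,130+(v+.5)/3.2-.5
# crop px, disp (x,y,z), None=ignored coordinate
obs=[((415,306),(-60,-34,63),'gy'),((219,205),(0,100,78),'both'),((368,219),(0,0,56),'both'),((508,240),(0,-94,14),'both'),((410,387),(-105,-34,8),'both'),((131,268),(0,166,8),'gy')]
W=[px('top',*c(*o[0]),o[1][2]) for o in obs]
def f(p):
    ca,sa=np.cos(p[2]),np.sin(p[2]); r=[]
    for w,o in zip(W,obs):
        e=np.array([[ca,sa],[-sa,ca]])@(w[:2]-p[:2])-np.array(o[1][:2]); r+= [e[1]] if o[2]=='gy' else list(e)
    return np.array(r)
s=least_squares(f,[550,0,0],loss='soft_l1',f_scale=3);p=s.x
print(p,f(p).round(1))
ca,sa=np.cos(p[2]),np.sin(p[2]);
print('gate x',(np.array([[ca,sa],[-sa,ca]])@(W[0][:2]-p[:2])))
Rz=np.array([[ca,-sa],[sa,ca]])
for n,q in dict(gate=(-60,-34),outlet=(0,-57),shut=(0,100)).items(): print(n,p[:2]+Rz@q)
for q in [(642,315),(756,315),(760,457),(644,457)]: print('tray',px('top',*c(*q),18).round(1))
t=np.mean([px('top',*c(*q),18) for q in [(642,315),(756,315),(760,457),(644,457)]],0);print(t)
print('bottle',px('top',269,298,106),'eraser',px('top',211,298,12))
for q in [(0,100,78),(-60,-34,63),(0,-57,14)]:
    w=p[:2]+Rz@q[:2]; print(proj('scene',[*w,q[2]]))
print(Rt().round(3))
```

```text
[ 6.23566550e+02 -1.81010408e+01 -5.30999997e-02] [ 0.6 -0.3  0.2  0.6  1.1  0.6 -3.  -0.9  0.1  0.2]
gate x [-58.6071828  -33.39945329]
gate [561.84656663 -48.86861571]
outlet [620.54127206 -75.02070079]
shut [628.87405486  81.75801183]
tray [ 565.1 -206.8   18. ]
tray [ 565.1 -285.5   18. ]
tray [ 466.6 -285.3   18. ]
tray [ 466.5 -206.    18. ]
[ 515.81863159 -245.89198894   18.        ]
bottle [406.6602613   85.10877089 106.        ] eraser [410.33263   221.4338151  12.       ]
(np.float64(330.2515715557905), np.float64(217.17643751497823))
(np.float64(354.3127345565605), np.float64(260.27560239806115))
(np.float64(380.20847230864877), np.float64(270.85853252810443))
[[-0.902  0.432 -0.   ]
 [ 0.432  0.902 -0.001]
 [-0.    -0.001 -1.   ]]
```

```bash
python3 -m inch '[{"slide":[0,0,-0.04],"spin":0},{"slide":[0,0,-0.04],"spin":0},{"slide":[0,0,-0.04],"spin":0},{"slide":[0,0,-0.04],"spin":0},{"slide":[0,0,-0.04],"spin":-0.1},{"slide":[0,0,-0.04],"spin":-0.1},{"slide":[0,0,-0.04],"spin":-0.1},{"slide":[0,0,-0.04],"spin":-0.094},{"slide":[0,0,-0.04],"spin":0}]' 50 20; python3 -c "
from h import *
s=arm.get_state();print(s['t'],s['joint_pos'].round(3));print(Rt().round(3))"
```

```text
t: 0.85
position: [268.8, 564.7, 557.7]
orientation: [0.007, 0.022, 1.0, 0.015]
ft_force: [-2.0, -1.2, -0.8]
width: 44.8
grip_force: 0.0
0.85 [-1.297  0.431  0.205  0.63  -0.096  2.054  0.369]
[[-0.999  0.043  0.014]
 [ 0.044  0.999  0.029]
 [-0.013  0.03  -0.999]]
```

```bash
python3 -m inch '[{"slide":[-0.018,-0.035,0.01],"spin":0},{"slide":[-0.018,-0.035,0.01],"spin":0},{"slide":[-0.018,-0.035,0.01],"spin":0},{"slide":[-0.018,-0.035,0.01],"spin":0},{"slide":[-0.018,-0.035,0],"spin":0},{"slide":[-0.018,-0.035,0],"spin":0},{"slide":[-0.018,-0.035,0],"spin":0},{"slide":[-0.018,-0.035,0],"spin":0},{"slide":[-0.018,-0.035,0],"spin":0},{"slide":[-0.018,-0.035,0],"spin":0},{"slide":[-0.018,-0.035,0],"spin":0},{"slide":[-0.018,-0.035,0],"spin":0}]' 50 20; python3 -c "
from h import *
s=arm.get_state();print(s['t'],s['joint_pos'].round(3));print(Rt().round(3))"
```

```text
t: 1.85
position: [462.0, 127.3, 508.1]
orientation: [0.003, 0.026, 1.0, 0.006]
ft_force: [0.8, 1.0, 0.8]
width: 43.6
grip_force: 0.0
1.85 [-0.875 -0.006  0.519  1.258 -0.006  1.879  1.16 ]
[[-0.999  0.053  0.006]
 [ 0.053  0.999  0.011]
 [-0.006  0.011 -1.   ]]
```

```bash
python3 -m inch '[{"slide":[-0.01,-0.0155,0.034],"spin":0},{"slide":[-0.01,-0.0155,0.034],"spin":0},{"slide":[-0.01,-0.0155,0.034],"spin":0},{"slide":[-0.01,-0.0155,0.034],"spin":0},{"slide":[-0.01,-0.0155,0.034],"spin":0},{"slide":[-0.01,-0.0155,0.034],"spin":0},{"slide":[-0.01,-0.0155,0.034],"spin":0},{"slide":[-0.01,-0.0155,0.034],"spin":0},{"slide":[-0.01,-0.0155,0.034],"spin":0},{"slide":[-0.01,-0.0155,0.034],"spin":0},{"slide":[-0.009,-0.0155,0.034],"spin":0},{"slide":[0,0,0],"spin":0}]' 50 20; python3 -c "
from h import *
s=arm.get_state();print(s['t'],s['joint_pos'].round(3));print(Rt().round(3))"
```

```text
t: 2.85
position: [560.8, -45.9, 126.2]
orientation: [-0.002, 0.028, 1.0, 0.004]
ft_force: [-1.6, -0.8, -0.2]
width: 43.8
grip_force: 0.0
2.85 [-0.571  0.317  0.687  1.777 -0.228  1.13   1.705]
[[-0.998  0.056 -0.003]
 [ 0.056  0.998  0.007]
 [ 0.003  0.007 -1.   ]]
```

```bash
python3 -m inch '[{"slide":[-0.001,-0.003,0.025],"spin":0},{"slide":[0,0,0.025],"spin":0},{"slide":[0,0,0.025],"spin":0},{"slide":[0,0,0.022],"spin":0},{"slide":[0,0,0],"spin":0}]' 50 25; python3 -m inch '[{"slide":[0,0,0],"spin":0},{"slide":[0,0,0],"spin":0},{"slide":[0,0,0],"spin":0},{"slide":[0,0,0],"spin":0},{"slide":[0,0,0],"spin":0}]' 0 25
```

```text
t: 3.27
position: [562.9, -43.8, 32.7]
orientation: [0.0, 0.026, 1.0, 0.005]
ft_force: [-0.9, 0.6, 0.3]
width: 43.3
grip_force: 0.0
t: 3.68
position: [566.1, -46.5, 37.2]
orientation: [0.004, 0.027, 1.0, 0.004]
ft_force: [-0.6, -12.4, 3.1]
width: 18.4
grip_force: 6.2
```

```bash
python3 -m inch '[{"slide":[0,0,0],"spin":0},{"slide":[0,0,0],"spin":0},{"slide":[0,0,0],"spin":0}]' 0 25;  python3 - <<'E'
from h import *
import cv2
im=arm.snapshot('scene'); a=im[170:370,200:460,::-1]
cv2.imwrite('pics/g1.png',cv2.resize(a,(780,600),interpolation=cv2.INTER_CUBIC))
E
```

```text
t: 3.93
position: [566.0, -49.1, 37.2]
orientation: [0.004, 0.028, 1.0, 0.003]
ft_force: [-0.2, -11.9, 3.2]
width: 13.1
grip_force: 25.0
```

View pics/g1.png

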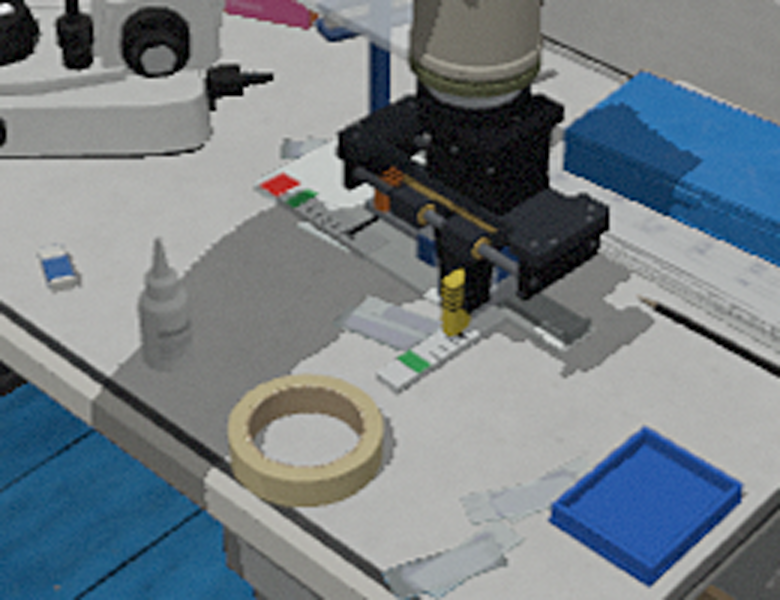

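```bash
python3 -m inch '[{"slide":[0.006,0,0],"spin":0},{"slide":[0.008,0,0],"spin":0},{"slide":[0.008,0,0],"spin":0},{"slide":[0.008,0,0],"spin":0},{"slide":[0.008,0,0],"spin":0},{"slide":[0.006,0,0],"spin":0},{"slide":[0,0,0],"spin":0},{"slide":[0,0,0],"spin":0},{"slide":[0,0,0],"spin":0}]' 0 25; python3 -c "
from h import *
s=arm.get_state();print(s['t'],s['joint_pos'].round(3));print(Rt().round(3))"
```

```text
t: 4.73
position: [522.0, -46.6, 37.1]
orientation: [0.004, 0.028, 1.0, 0.004]
ft_force: [-2.9, -14.6, 8.5]
width: 12.9
grip_force: 25.0
4.7333 [-0.564  0.346  0.661  1.959 -0.275  0.915  1.75 ]
[[-0.998  0.056  0.008]
 [ 0.056  0.998  0.007]
 [-0.008  0.007 -1.   ]]
```

```bash
python3 -m inch '[{"slide":[0,0,0],"spin":0},{"slide":[0,0,0],"spin":0},{"slide":[0,0,0],"spin":0},{"slide":[0,0,-0.03],"spin":0},{"slide":[0,0,-0.04],"spin":0},{"slide":[0,0,-0.04],"spin":0},{"slide":[0,0,-0.04],"spin":0},{"slide":[0,0,-0.04],"spin":0},{"slide":[0,0,-0.04],"spin":0},{"slide":[0,0,-0.04],"spin":0},{"slide":[0,0,-0.04],"spin":0}]' 50 25;  python3 - <<'E'
from h import *
import cv2
s=arm.get_state();print(s['joint_pos'].round(3))
a=np.hstack([cv2.resize(arm.snapshot(n)[v:v+100,u:u+66,::-1],(396,600),interpolation=cv2.INTER_CUBIC) for n,u,v in [('scene',310,240),('top',295,170)]])
cv2.imwrite('pics/g2.png',a)
E
```

```text
t: 5.65
position: [518.9, -45.4, 348.1]
orientation: [0.003, 0.026, 1.0, 0.006]
ft_force: [0.9, 0.7, 0.7]
width: 43.4
grip_force: 0.0
[-0.684  0.04   0.726  1.555 -0.039  1.55   1.56 ]
```

View pics/g2.png

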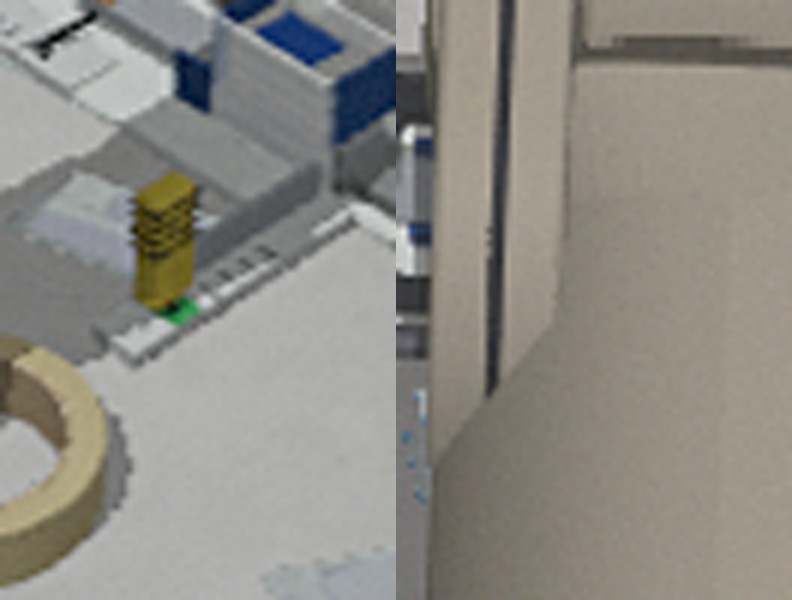

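```bash
python3 - <<'E'
from h import *
p=np.array([623.57,-18.1]);a=-.0531;Rz=np.array([[np.cos(a),-np.sin(a)],[np.sin(a),np.cos(a)]])
print(Rz.T@(px('scene',337.3,270.6,63)[:2]-p))
E
python3 -m inch '[{"slide":[0,0.01,-0.038],"spin":0},{"slide":[0,0.01,-0.038],"spin":0},{"slide":[0,0.01,-0.038],"spin":0},{"slide":[0,0.01,-0.038],"spin":0},{"slide":[0,0.01,-0.038],"spin":0},{"slide":[0,0.01,-0.038],"spin":0},{"slide":[0,0,-0.04],"spin":0},{"slide":[0,0,-0.04],"spin":0}]'; python3 -c "
from h import *
s=arm.get_state();print(s['t'],s['joint_pos'].round(3));print(Rt().round(3))"
```

```text
[-109.8479351   -33.57552346]
t: 6.42
position: [516.0, 12.0, 603.0]
orientation: [0.026, 0.027, 0.999, 0.006]
ft_force: [0.5, 1.1, -1.4]
width: 43.5
grip_force: 0.0
6.4167 [-0.501  0.173  0.527  0.878 -0.111  2.059  1.479]
[[-0.997  0.053  0.052]
 [ 0.053  0.999  0.011]
 [-0.052  0.014 -0.999]]
```

```bash
python3 -m inch '[{"slide":[0,0,-0.04],"spin":0},{"slide":[0,0,-0.04],"spin":0},{"slide":[0,0,-0.04],"spin":0},{"slide":[0,0,-0.04],"spin":0},{"slide":[0,0,-0.04],"spin":0}]'; python3 -c "
from h import *
s=arm.get_state();print(s['t'],s['joint_pos'].round(3));print(Rt().round(3))"
```

```text
t: 6.83
position: [482.4, 9.1, 676.8]
orientation: [0.103, 0.027, 0.994, 0.013]
ft_force: [-0.5, 0.4, 1.3]
width: 43.6
grip_force: 0.0
6.8333 [-0.93   0.062  0.927  0.837 -0.076  2.058  1.466]
[[-0.977  0.051  0.206]
 [ 0.056  0.998  0.019]
 [-0.205  0.03  -0.978]]
```

```bash
python3 -m inch '[{"slide":[-0.02,0,-0.035],"spin":0},{"slide":[-0.02,0,-0.035],"spin":0},{"slide":[-0.02,0,-0.035],"spin":0},{"slide":[-0.02,0,-0.035],"spin":0}]'; python3 -c "
from h import *
s=arm.get_state();print(s['t'],s['joint_pos'].round(3));print(Rt().round(3))"
```

```text
t: 7.17
position: [514.8, 5.3, 727.9]
orientation: [0.163, 0.025, 0.986, 0.016]
ft_force: [0.1, 0.0, 1.1]
width: 43.7
grip_force: 0.0
7.1667 [-0.533  0.146  0.607  0.631 -0.14   2.058  1.489]
[[-0.946  0.044  0.322]
 [ 0.054  0.998  0.023]
 [-0.321  0.039 -0.946]]
```

```bash
python3 -m inch '[{"slide":[-0.02,0,-0.035],"spin":0},{"slide":[-0.02,0,-0.035],"spin":0},{"slide":[-0.02,0,-0.035],"spin":0},{"slide":[-0.02,0,-0.035],"spin":0},{"slide":[-0.02,0,-0.035],"spin":0},{"slide":[-0.02,0,-0.035],"spin":0}]'; python3 -c "
from h import *
s=arm.get_state();print(s['t'],s['joint_pos'].round(3));print(Rt().round(3))"
```

```text
t: 7.67
position: [517.4, -5.8, 808.6]
orientation: [0.255, 0.027, 0.966, 0.02]
ft_force: [-0.3, -0.9, -0.3]
width: 43.6
grip_force: 0.0
7.6667 [-0.394  0.184  0.566  0.404 -0.215  2.058  1.501]
[[-0.869  0.042  0.493]
 [ 0.062  0.998  0.024]
 [-0.491  0.051 -0.87 ]]
```

```bash
python3 -m inch '[{"slide":[-0.02,0,-0.035],"spin":0},{"slide":[-0.02,0,-0.035],"spin":0},{"slide":[-0.02,0,-0.035],"spin":0},{"slide":[-0.01,0,0.02],"spin":0},{"slide":[-0.01,0,0.03],"spin":0},{"slide":[-0.01,0,0.03],"spin":0}]'; python3 -c "
from h import *
s=arm.get_state();print(s['t'],s['joint_pos'].round(3));print(Rt().round(3))"
```

```text
t: 8.17
position: [571.6, -11.3, 799.6]
orientation: [0.299, 0.027, 0.954, 0.021]
ft_force: [1.1, -0.7, -0.4]
width: 43.5
grip_force: 0.0
8.1667 [-0.464  0.151  0.6    0.538 -0.176  1.866  1.513]
[[-0.82   0.04   0.571]
 [ 0.065  0.998  0.024]
 [-0.569  0.056 -0.821]]
```

```bash
python3 -m inch '[{"slide":[0.0226,0.003,0.0303],"spin":0},{"slide":[0.0226,0.003,0.0303],"spin":0},{"slide":[0.0226,0.003,0.0303],"spin":0},{"slide":[0.0226,0.003,0.0303],"spin":0},{"slide":[0.0226,0.003,0.0303],"spin":0},{"slide":[0.0226,0.003,0.0303],"spin":0},{"slide":[0.0226,0.003,0.0303],"spin":0},{"slide":[0.0226,0.003,0.0303],"spin":0},{"slide":[0.0226,0.003,0.0303],"spin":0},{"slide":[0.0226,0.003,0.0303],"spin":0},{"slide":[0.0226,0.003,0.0303],"spin":0},{"slide":[0.0226,0.003,0.0303],"spin":0}]'
cat > d.py <<'E'
import sys
from h import *
s=arm.get_state();print(s['t'],s['position'].round(1),s['joint_pos'].round(3));r=Rt();print(r.round(3))
if len(sys.argv)>3: print((r.T@(np.array([float(x) for x in sys.argv[1:4]])-s['position'])).round(1))
E
python3 d.py 554 79 162
```

```text
t: 9.17
position: [556.8, 49.9, 367.7]
orientation: [0.297, 0.031, 0.954, 0.023]
ft_force: [0.7, 0.6, 0.4]
width: 43.8
grip_force: 0.0
9.1667 [556.8  49.9 367.7] [-0.667 -0.354  0.322  1.948  0.331  0.962  1.065]
[[-0.821  0.045  0.569]
 [ 0.073  0.997  0.026]
 [-0.566  0.063 -0.822]]
[120.8  15.9 168.3]
```

```bash
python3 -m inch '[{"slide":[0.022,0.003,0.030],"spin":0},{"slide":[0.022,0.003,0.030],"spin":0},{"slide":[0.022,0.003,0.030],"spin":0},{"slide":[0.022,0.003,0.030],"spin":0},{"slide":[0.008,0.002,0.013],"spin":0},{"slide":[0,0,0],"spin":0}]'; python3 d.py 640.5 82 42
```

```text
t: 9.67
position: [552.5, 73.8, 202.0]
orientation: [0.294, 0.03, 0.955, 0.022]
ft_force: [-0.1, 0.7, -0.4]
width: 43.8
grip_force: 0.0
9.6667 [552.5  73.8 202. ] [-0.644 -0.23   0.3    2.214  0.412  0.604  0.9  ]
[[-0.825  0.045  0.563]
 [ 0.071  0.997  0.024]
 [-0.561  0.059 -0.826]]
[ 17.6   2.7 181.9]
```

```bash
python3 -m inch '[{"slide":[0.009,0.001,0.024],"spin":0},{"slide":[0.009,0.001,0.024],"spin":0},{"slide":[0,0,0.024],"spin":0},{"slide":[0,0,0.024],"spin":0},{"slide":[0,0,0.024],"spin":0},{"slide":[0,0,0],"spin":0},{"slide":[0,0,0],"spin":0}]'; python3 d.py 640.5 82 42
```

```text
t: 10.25
position: [608.8, 80.0, 98.2]
orientation: [0.297, 0.031, 0.954, 0.022]
ft_force: [-0.2, 0.5, -0.6]
width: 43.5
grip_force: 0.0
10.25 [608.8  80.   98.2] [-0.624  0.079  0.354  2.204  0.379  0.292  0.894]
[[-0.822  0.046  0.568]
 [ 0.072  0.997  0.024]
 [-0.565  0.061 -0.823]]
[ 5.8  0.1 64.3]
```

```bash
python3 -m inch '[{"slide":[0.003,0,0.020],"spin":0},{"slide":[0.003,0,0.020],"spin":0},{"slide":[0,0,0.020],"spin":0},{"slide":[0,0,0.004],"spin":0},{"slide":[0,0,0],"spin":0},{"slide":[0,0,0],"spin":0}]'; python3 d.py 640.5 82 42;  python3 - <<'E'
from h import *
import cv2
cv2.imwrite('pics/s1.png',cv2.resize(arm.snapshot('scene')[130:290,250:450,::-1],(750,600),interpolation=cv2.INTER_CUBIC))
E
```

```text
t: 10.75
position: [640.0, 82.3, 43.5]
orientation: [0.298, 0.031, 0.954, 0.023]
ft_force: [0.4, 0.1, 0.5]
width: 43.2
grip_force: 0.0
10.75 [640.   82.3  43.5] [-0.575  0.256  0.333  2.162  0.326  0.152  0.921]
[[-0.821  0.045  0.569]
 [ 0.073  0.997  0.025]
 [-0.567  0.062 -0.822]]
[ 0.5 -0.4  1.5]
```

View pics/s1.png

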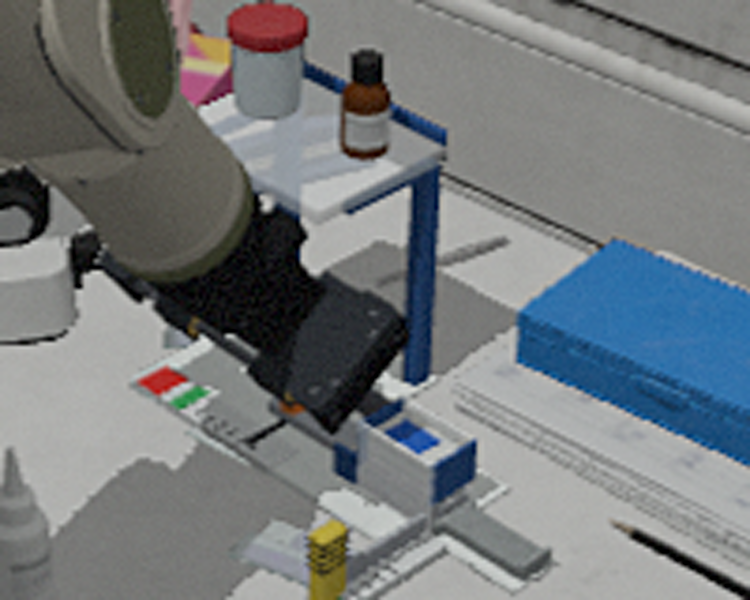

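```bash
python3 -m inch '[{"slide":[0,0,0],"spin":0},{"slide":[0,0,0],"spin":0},{"slide":[0,0,0],"spin":0},{"slide":[0,0,0],"spin":0},{"slide":[0,0,0],"spin":0},{"slide":[0,0,0],"spin":0},{"slide":[0,0,0],"spin":0},{"slide":[0,0,0],"spin":0}]' 0 40; python3 d.py
```

```text
t: 11.47
position: [639.6, 81.8, 41.8]
orientation: [0.297, 0.031, 0.954, 0.022]
ft_force: [-4.0, -0.3, 6.3]
width: 14.9
grip_force: 40.0
11.4667 [639.6  81.8  41.8] [-0.574  0.259  0.334  2.162  0.326  0.151  0.922]
[[-0.822  0.045  0.568]
 [ 0.072  0.997  0.024]
 [-0.565  0.061 -0.823]]
```

```bash
python3 -m inch '[{"slide":[0.0002,0.006,0.0003],"spin":0},{"slide":[0.0002,0.006,0.0003],"spin":0},{"slide":[0.0002,0.006,0.0003],"spin":0},{"slide":[0.0002,0.006,0.0003],"spin":0},{"slide":[0.0002,0.006,0.0003],"spin":0},{"slide":[0.0002,0.006,0.0003],"spin":0},{"slide":[0.0002,0.006,0.0003],"spin":0},{"slide":[0.0002,0.006,0.0003],"spin":0},{"slide":[0.0002,0.006,0.0003],"spin":0},{"slide":[0.0002,0.006,0.0003],"spin":0},{"slide":[0,0,0],"spin":0},{"slide":[0,0,0],"spin":0}]'; python3 d.py 643 147.5 41.8
```

```text
t: 12.47
position: [642.8, 140.0, 41.8]
orientation: [0.297, 0.032, 0.954, 0.021]
ft_force: [-0.8, -5.3, 4.0]
width: 14.7
grip_force: 39.9
12.4667 [642.8 140.   41.8] [-0.813  0.304  0.468  2.128  0.386  0.184  0.742]
[[-0.822  0.048  0.568]
 [ 0.073  0.997  0.022]
 [-0.565  0.059 -0.823]]
[0.4 7.5 0.3]
```

```bash
python3 -m inch '[{"slide":[0,0.004,0],"spin":0},{"slide":[0,0.004,0],"spin":0},{"slide":[0,0,0],"spin":0},{"slide":[0,0,0],"spin":0},{"slide":[0,0,0],"spin":0},{"slide":[0,0,0],"spin":0}]'; python3 d.py;  python3 - <<'E'
from h import *
import cv2
im=arm.snapshot('scene')
cv2.imwrite('pics/s2.png',cv2.resize(im[200:280,260:390,::-1],(780,480),interpolation=cv2.INTER_CUBIC))
E
```

```text
t: 12.97
position: [643.1, 146.8, 41.9]
orientation: [0.297, 0.032, 0.954, 0.021]
ft_force: [5.5, -7.7, -0.8]
width: 14.6
grip_force: 39.8
12.9667 [643.1 146.8  41.9] [-0.837  0.31   0.48   2.122  0.39   0.19   0.723]
[[-0.822  0.049  0.567]
 [ 0.074  0.997  0.02 ]
 [-0.565  0.059 -0.823]]
```

View pics/s2.png

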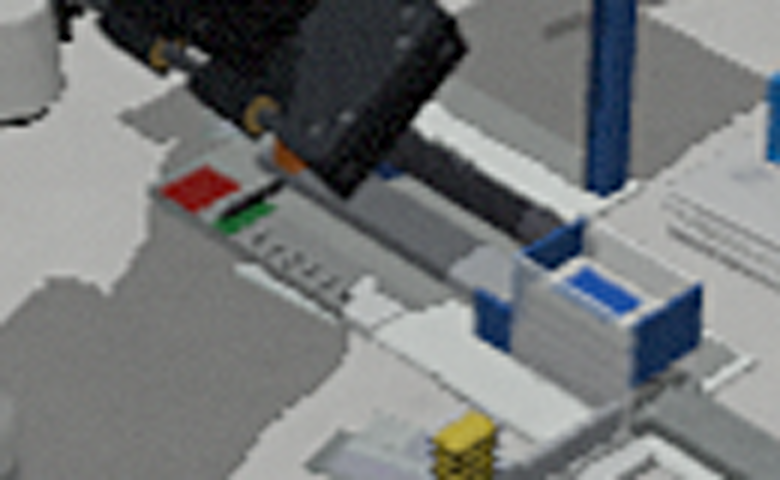

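```bash
Z='{}'; python3 -m inch '[{"slide":[0,0,0],"spin":0},{"slide":[0,0,0],"spin":0},{"slide":[0,0,0],"spin":0},{"slide":[0,0,0],"spin":0},{"slide":[-0.0001,-0.003,-0.0002],"spin":0},{"slide":[-0.0002,-0.005,-0.0003],"spin":0},{"slide":[-0.0002,-0.005,-0.0003],"spin":0},{"slide":[-0.0002,-0.005,-0.0003],"spin":0},{"slide":[-0.0002,-0.005,-0.0003],"spin":0},{"slide":[-0.0002,-0.005,-0.0003],"spin":0},{"slide":[-0.0002,-0.005,-0.0003],"spin":0},{"slide":[-0.0002,-0.005,-0.0003],"spin":0}]' && python3 -m inch '[{"slide":[-0.0002,-0.005,-0.0003],"spin":0},{"slide":[-0.0002,-0.005,-0.0003],"spin":0},{"slide":[-0.0002,-0.005,-0.0003],"spin":0},{"slide":[-0.0002,-0.005,-0.0003],"spin":0},{"slide":[0,0,0],"spin":0},{"slide":[0,0,0],"spin":0}]'; python3 d.py 639.6 81.8 41.8
```

```text
t: 14.02
position: [640.9, 109.6, 42.0]
orientation: [0.296, 0.032, 0.954, 0.021]
ft_force: [8.7, -3.7, -7.0]
width: 15.4
grip_force: 39.8
t: 14.52
position: [639.8, 89.3, 42.0]
orientation: [0.296, 0.032, 0.954, 0.021]
ft_force: [7.6, -4.8, -7.6]
width: 14.9
grip_force: 39.7
14.5167 [639.8  89.3  42. ] [-0.619  0.264  0.363  2.158  0.338  0.158  0.89 ]
[[-0.822  0.049  0.567]
 [ 0.074  0.997  0.021]
 [-0.564  0.059 -0.824]]
[-0.3 -7.5 -0.2]
```

```bash
python3 -m inch '[{"slide":[-0.0001,-0.003,-0.0001],"spin":0},{"slide":[-0.0001,-0.003,-0.0001],"spin":0},{"slide":[-0.0001,-0.002,0],"spin":0},{"slide":[0,0,0],"spin":0},{"slide":[0,0,0],"spin":0},{"slide":[0,0,0],"spin":0}]'; python3 d.py 639.6 81.8 41.8
python3 - <<'E'
from h import *
import cv2
im=arm.snapshot('scene')
cv2.imwrite('pics/s3.png',cv2.resize(im[195:305,280:430,::-1],(750,550),interpolation=cv2.INTER_CUBIC))
E
```

```text
t: 15.02
position: [639.5, 82.0, 41.9]
orientation: [0.296, 0.032, 0.954, 0.021]
ft_force: [4.7, -4.2, -4.5]
width: 14.5
grip_force: 39.8
15.0167 [639.5  82.   41.9] [-0.582  0.259  0.34   2.161  0.327  0.155  0.917]
[[-0.822  0.048  0.567]
 [ 0.073  0.997  0.022]
 [-0.564  0.06  -0.824]]
[-0.  -0.2  0.2]
```

View pics/s3.png

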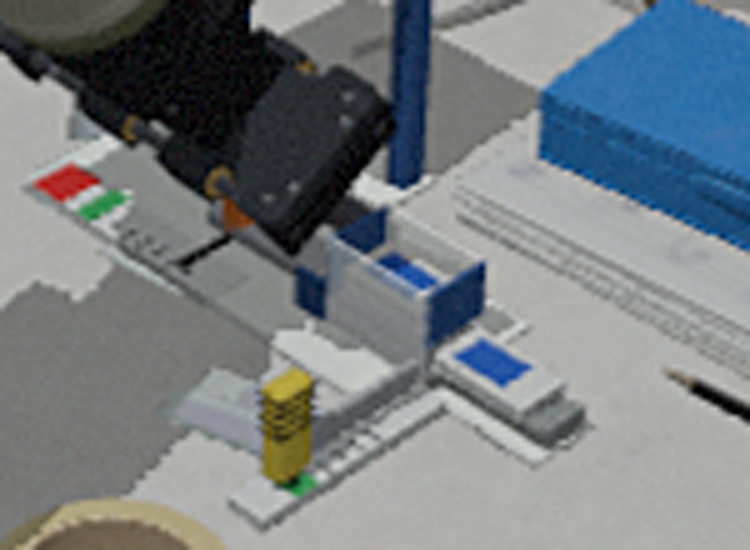

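```bash
python3 -m inch '[{"slide":[0,-0.002,0],"spin":0},{"slide":[0,0,0],"spin":0},{"slide":[0,0,0],"spin":0}]' 0 40; python3 -m inch '[{"slide":[0,0.001,0],"spin":0},{"slide":[0,0,0],"spin":0},{"slide":[0,0,0],"spin":0},{"slide":[0,0,0],"spin":0},{"slide":[0,0,-0.02],"spin":0},{"slide":[0,0,-0.03],"spin":0},{"slide":[0,0,-0.03],"spin":0},{"slide":[0,0,-0.03],"spin":0},{"slide":[0,0,-0.03],"spin":0},{"slide":[0,0,-0.03],"spin":0},{"slide":[0,0,-0.03],"spin":0}]' 55 25;python3 d.py 530 -100 200;python3 - <<'E'
from h import *
p=np.array([623.57,-18.1]);a=-.0531;Rz=np.array([[np.cos(a),-np.sin(a)],[np.sin(a),np.cos(a)]])
w=px('scene',378.4,267.4,23);print('mailer',w,Rz.T@(w[:2]-p), p+Rz@np.array([0,-57]))
E
```

```text
t: 15.32
position: [639.5, 81.8, 42.0]
orientation: [0.297, 0.031, 0.954, 0.022]
ft_force: [6.7, 0.5, -6.8]
width: 14.8
grip_force: 39.8
t: 16.23
position: [525.1, 78.1, 208.5]
orientation: [0.297, 0.031, 0.954, 0.023]
ft_force: [1.2, 1.7, -0.4]
width: 47.9
grip_force: 0.0
16.2333 [525.1  78.1 208.5] [-0.7   -0.318  0.302  2.263  0.479  0.653  0.816]
[[-0.821  0.045  0.569]
 [ 0.072  0.997  0.026]
 [-0.566  0.062 -0.822]]
[ -12.1 -177.9    5.2]
mailer [618.14676966 -71.20957457  23.        ] [ -2.59679311 -53.32255624] [620.54472215 -75.01965999]
```

```bash
python3 -m inch '[{"slide":[-0.002,-0.036,0],"spin":0},{"slide":[-0.002,-0.036,0],"spin":0},{"slide":[-0.002,-0.036,0],"spin":0},{"slide":[-0.002,-0.036,0],"spin":0},{"slide":[-0.002,-0.034,0],"spin":0},{"slide":[0.025,0,-0.017],"spin":0},{"slide":[0.025,0,-0.017],"spin":0},{"slide":[0.025,0,-0.017],"spin":0},{"slide":[0.025,0,-0.017],"spin":0}]';python3 d.py
```

```text
t: 16.98
position: [456.4, -97.6, 205.6]
orientation: [0.298, 0.03, 0.954, 0.025]
ft_force: [-0.9, -0.4, 0.3]
width: 47.6
grip_force: 0.0
16.9833 [456.4 -97.6 205.6] [-0.191 -0.499  0.329  2.371  0.07   0.648  1.612]
[[-0.82   0.043  0.57 ]
 [ 0.073  0.997  0.029]
 [-0.567  0.065 -0.821]]
```

```bash
python3 -m inch '[{"slide":[0.025,0,-0.017],"spin":0},{"slide":[0.025,0,-0.017],"spin":0},{"slide":[0.03,0,-0.01],"spin":0},{"slide":[0.03,0,0],"spin":0}]';python3 d.py
```

```text
t: 17.32
position: [425.0, -101.0, 205.0]
orientation: [0.295, 0.029, 0.955, 0.023]
ft_force: [-0.8, -0.3, 0.2]
width: 47.7
grip_force: 0.0
17.3167 [ 425. -101.  205.] [ 0.328 -0.5   -0.042  2.397 -0.325  0.695  1.989]
[[-0.824  0.041  0.565]
 [ 0.068  0.997  0.027]
 [-0.562  0.061 -0.825]]
```

```bash
python3 -m inch '[{"slide":[0.03,0,-0.01],"spin":0},{"slide":[0.035,0,0],"spin":0},{"slide":[0.035,0,0],"spin":0},{"slide":[0.035,0,0],"spin":0}]';python3 d.py
```

```text
t: 17.65
position: [398.0, -114.9, 183.7]
orientation: [0.278, 0.025, 0.96, 0.027]
ft_force: [-1.0, -0.0, -0.3]
width: 47.9
grip_force: 0.0
17.65 [ 398.  -114.9  183.7] [ 0.846 -0.5   -0.364  2.414 -0.661  0.799  2.374]
[[-0.844  0.034  0.535]
 [ 0.064  0.997  0.038]
 [-0.533  0.066 -0.844]]
```

```bash
python3 -m inch '[{"slide":[0,0,0],"spin":0.121},{"slide":[0,0,0],"spin":0.121},{"slide":[0,0,0],"spin":0.121},{"slide":[0,0,0],"spin":0.121},{"slide":[0,0,0],"spin":0.121},{"slide":[0,0,0],"spin":0.121},{"slide":[0,0,0],"spin":0.121},{"slide":[0,0,0],"spin":0.121},{"slide":[0,0,0],"spin":0.121},{"slide":[0,0,0],"spin":0.121},{"slide":[0,0,0],"spin":0.121},{"slide":[0,0,0],"spin":0.121}]' && python3 -m inch '[{"slide":[0,0,0],"spin":0.118},{"slide":[0,-0.03,0],"spin":0},{"slide":[0,-0.035,0],"spin":0},{"slide":[0,-0.035,0],"spin":0},{"slide":[0,-0.035,0],"spin":0}]';python3 d.py
```

```text
t: 18.65
position: [398.1, -114.9, 183.9]
orientation: [0.189, 0.658, 0.699, 0.206]
ft_force: [0.3, -1.1, -0.0]
width: 47.8
grip_force: 0.0
t: 19.07
position: [354.0, -147.7, 158.2]
orientation: [0.147, 0.697, 0.67, 0.208]
ft_force: [0.6, -0.1, -0.2]
width: 48.0
grip_force: 0.0
19.0667 [ 354.  -147.7  158.2] [ 1.369 -0.5   -0.608  2.416 -0.854  0.987  1.173]
[[ 0.015  0.874  0.486]
 [ 0.996 -0.058  0.074]
 [ 0.093  0.483 -0.871]]
```

```bash
python3 -m inch '[{"slide":[-0.002,-0.03,-0.017],"spin":0},{"slide":[0,-0.03,-0.017],"spin":0},{"slide":[0,-0.03,-0.012],"spin":0},{"slide":[0,-0.03,-0.012],"spin":0}]';python3 d.py
```

```text
t: 19.4
position: [246.3, -190.6, 170.3]
orientation: [0.123, 0.695, 0.677, 0.21]
ft_force: [-0.7, -0.4, -1.0]
width: 48.0
grip_force: 0.0
19.4 [ 246.3 -190.6  170.3] [ 1.512 -0.5   -0.361  2.415 -0.71   1.217  1.421]
[[-0.004  0.888  0.46 ]
 [ 0.992 -0.054  0.113]
 [ 0.125  0.456 -0.881]]
```

```bash
python3 -m inch '[{"slide":[0,-0.006,-0.036],"spin":0},{"slide":[-0.02,-0.01,-0.032],"spin":0},{"slide":[-0.025,-0.01,-0.03],"spin":0},{"slide":[-0.025,-0.01,-0.03],"spin":0},{"slide":[-0.025,-0.01,-0.03],"spin":0},{"slide":[-0.025,-0.01,-0.03],"spin":0}]';python3 d.py 0 -400 420
```

```text
t: 19.9
position: [111.6, -337.2, 292.4]
orientation: [0.121, 0.696, 0.676, 0.212]
ft_force: [0.1, -0.4, 0.3]
width: 47.8
grip_force: 0.0
19.9 [ 111.6 -337.2  292.4] [ 1.518 -0.233  0.053  1.992 -0.464  1.521  1.597]
[[-0.003  0.889  0.458]
 [ 0.991 -0.057  0.118]
 [ 0.132  0.454 -0.881]]
[ -45.1  -37.7 -171. ]
```

```bash
python3 -m inch '[{"slide":[0,0,-0.035],"spin":0.12},{"slide":[0,0,-0.035],"spin":0.12},{"slide":[0,0,-0.035],"spin":0.12},{"slide":[0,0,-0.03],"spin":0.12},{"slide":[0,0,0],"spin":0.12},{"slide":[0,0,0],"spin":0.12},{"slide":[0,0,0],"spin":0.12},{"slide":[0,0,0],"spin":0}]';python3 d.py -200 -340 420; python3 d.py -350 -200 450|tail -1
```

```text
t: 20.57
position: [51.4, -352.2, 410.5]
orientation: [0.023, 0.912, 0.331, 0.243]
ft_force: [0.1, 0.2, 0.4]
width: 48.0
grip_force: 0.0
20.5667 [  51.4 -352.2  410.5] [ 1.65  -0.191  0.068  1.716 -0.451  1.797  0.778]
[[ 0.663  0.592  0.458]
 [ 0.615 -0.78   0.119]
 [ 0.428  0.203 -0.881]]
[-155.1 -156.5 -122.1]
[-155.6 -348.4 -200.5]
```

```bash
python3 -m inch '[{"slide":[-0.022,-0.022,-0.0174],"spin":0},{"slide":[-0.022,-0.022,-0.0174],"spin":0},{"slide":[-0.022,-0.022,-0.0174],"spin":0},{"slide":[-0.022,-0.022,-0.0174],"spin":0},{"slide":[-0.022,-0.022,-0.0174],"spin":0},{"slide":[-0.022,-0.022,-0.0174],"spin":0},{"slide":[-0.022,-0.022,-0.0174],"spin":0}]';python3 d.py -350 -200 450
```

```text
t: 21.15
position: [-199.3, -342.1, 420.6]
orientation: [0.024, 0.91, 0.336, 0.243]
ft_force: [-0.5, -0.8, -0.5]
width: 48.3
grip_force: 0.0
21.15 [-199.3 -342.1  420.6] [ 1.868  0.067  0.397  1.459 -0.337  2.012  1.322]
[[ 0.656  0.6    0.458]
 [ 0.623 -0.773  0.119]
 [ 0.425  0.207 -0.881]]
[   2.1 -194.1  -77.9]
```

```bash
python3 -m inch '[{"slide":[0,-0.032,-0.013],"spin":0},{"slide":[0,-0.032,-0.013],"spin":0},{"slide":[0,-0.032,-0.013],"spin":0},{"slide":[0,-0.032,-0.013],"spin":0},{"slide":[0,-0.032,-0.013],"spin":0},{"slide":[0,-0.032,-0.013],"spin":0}]';python3 d.py -350 -200 600
```

```text
t: 21.65
position: [-277.5, -270.1, 421.9]
orientation: [0.024, 0.911, 0.337, 0.237]
ft_force: [0.2, -0.3, 0.2]
width: 48.0
grip_force: 0.0
21.65 [-277.5 -270.1  421.9] [ 2.559  0.104 -0.136  1.407 -0.222  2.057  1.496]
[[ 0.661  0.602  0.448]
 [ 0.625 -0.772  0.116]
 [ 0.416  0.203 -0.886]]
[  69.9  -61.6 -182.2]
```

```bash
python3 -m inch '[{"slide":[0.015,0.006,-0.036],"spin":0},{"slide":[0.015,0.006,-0.036],"spin":0},{"slide":[0.015,0.006,-0.036],"spin":0},{"slide":[0.015,0.006,-0.036],"spin":0},{"slide":[0.015,0.006,-0.036],"spin":0},{"slide":[0.015,0.006,-0.036],"spin":0}]';python3 d.py -350 -200 600
```

```text
t: 22.15
position: [-257.9, -285.4, 492.6]
orientation: [0.059, 0.929, 0.326, 0.165]
ft_force: [-0.3, -0.7, -0.3]
width: 48.2
grip_force: 0.0
22.15 [-257.9 -285.4  492.6] [ 2.479 -0.006 -0.076  1.337 -0.269  2.058  1.41 ]
[[ 0.733  0.587  0.345]
 [ 0.626 -0.78  -0.003]
 [ 0.267  0.218 -0.939]]
[  14.7  -97.3 -132.8]
```

```bash
python3 -m inch '[{"slide":[0.008,0.008,-0.037],"spin":0},{"slide":[0.008,0.008,-0.037],"spin":0},{"slide":[0.008,0.008,-0.037],"spin":0},{"slide":[0.008,0.008,-0.037],"spin":0},{"slide":[0.008,0.008,-0.037],"spin":0},{"slide":[0.008,0.008,-0.037],"spin":0},{"slide":[0.005,0.005,-0.037],"spin":0},{"slide":[0.005,0.005,-0.037],"spin":0}]';python3 d.py
```

```text
t: 22.82
position: [-235.9, -291.9, 542.1]
orientation: [0.063, 0.936, 0.328, 0.109]
ft_force: [0.7, 0.6, 1.8]
width: 47.7
grip_force: 0.0
22.8167 [-235.9 -291.9  542.1] [ 1.428 -0.179  0.739  1.311 -0.127  2.058  1.2  ]
[[ 0.762  0.6    0.245]
 [ 0.627 -0.778 -0.046]
 [ 0.163  0.189 -0.968]]
```

```bash
python3 -m inch '[{"slide":[-0.012,0.01,-0.037],"spin":0},{"slide":[-0.012,0.01,-0.037],"spin":0},{"slide":[-0.012,0.01,-0.037],"spin":0},{"slide":[-0.012,0.01,-0.037],"spin":0},{"slide":[-0.012,0.01,-0.037],"spin":0},{"slide":[-0.012,0.01,-0.037],"spin":0}]';python3 d.py
```

```text
t: 23.32
position: [-272.2, -355.2, 610.3]
orientation: [0.113, 0.939, 0.319, 0.056]
ft_force: [-73.6, 28.3, -11.4]
width: 48.0
grip_force: 0.0
23.3167 [-272.2 -355.2  610.3] [ 0.752 -0.171  1.34   1.055 -0.088  2.058  1.136]
[[ 0.79   0.587  0.177]
 [ 0.613 -0.77  -0.177]
 [ 0.032  0.248 -0.968]]
```

```bash
python3 -m inch '[{"slide":[0,0,0.01],"spin":0}]';python3 -m inch '[{"slide":[0,0,0],"spin":0}]'; python3 d.py
```

```text
t: 23.4
position: [-262.9, -363.0, 603.0]
orientation: [0.113, 0.936, 0.327, 0.054]
ft_force: [2.9, -2.4, -1.1]
width: 48.1
grip_force: 0.0
t: 23.48
position: [-266.8, -359.3, 599.4]
orientation: [0.111, 0.939, 0.322, 0.056]
ft_force: [0.7, 0.7, -0.4]
width: 47.6
grip_force: 0.0
23.4833 [-266.8 -359.3  599.4] [ 0.811 -0.174  1.265  1.093 -0.083  2.033  1.128]
[[ 0.787  0.592  0.176]
 [ 0.617 -0.768 -0.172]
 [ 0.033  0.244 -0.969]]
```

```bash
python3 -m inch '[{"slide":[0,0,0.015],"spin":-0.12},{"slide":[0,0,0.015],"spin":-0.12},{"slide":[0,0,0.015],"spin":-0.12},{"slide":[0,0,0.015],"spin":-0.12},{"slide":[0,0,0.015],"spin":-0.12},{"slide":[0,0,0.015],"spin":-0.12},{"slide":[0,0,0.01],"spin":-0.12},{"slide":[0,0,0],"spin":0}]' 75;python3 d.py 80 -450 480
```

```text
t: 24.15
position: [-253.2, -373.2, 500.8]
orientation: [0.124, 0.727, 0.675, 0.007]
ft_force: [-0.5, 0.4, 0.2]
width: 65.1
grip_force: 0.0
24.15 [-253.2 -373.2  500.8] [ 0.77  -0.428  1.016  1.394  0.156  1.839  1.746]
[[ 0.089  0.98   0.178]
 [ 0.983 -0.058 -0.172]
 [-0.158  0.19  -0.969]]
[-42.8 327.1  92.7]
```

```bash
python3 -m inch '[{"slide":[-0.0045,0.036,0.01],"spin":0},{"slide":[-0.0045,0.036,0.01],"spin":0},{"slide":[-0.0045,0.036,0.01],"spin":0},{"slide":[-0.0045,0.036,0.01],"spin":0},{"slide":[-0.0045,0.036,0.01],"spin":0},{"slide":[-0.0045,0.036,0.01],"spin":0},{"slide":[-0.0045,0.036,0.01],"spin":0},{"slide":[-0.0045,0.036,0.01],"spin":0},{"slide":[-0.0045,0.036,0.01],"spin":0}]';python3 d.py 400 -350 400
```

```text
t: 24.9
position: [78.4, -450.0, 483.1]
orientation: [0.124, 0.73, 0.671, 0.007]
ft_force: [-0.3, -1.2, -0.5]
width: 65.2
grip_force: 0.0
24.9 [  78.4 -450.   483.1] [ 0.765 -0.272  0.481  1.528  0.013  1.632  1.163]
[[ 0.098  0.979  0.176]
 [ 0.983 -0.067 -0.173]
 [-0.157  0.19  -0.969]]
[142.9 292.4 120. ]
```

```bash
python3 -m inch '[{"slide":[0.016,0.0325,0.0133],"spin":0},{"slide":[0.016,0.0325,0.0133],"spin":0},{"slide":[0.016,0.0325,0.0133],"spin":0},{"slide":[0.016,0.0325,0.0133],"spin":0},{"slide":[0.016,0.0325,0.0133],"spin":0},{"slide":[0.016,0.0325,0.0133],"spin":0},{"slide":[0.016,0.0325,0.0133],"spin":0},{"slide":[0.016,0.0325,0.0133],"spin":0},{"slide":[0.016,0.0325,0.0133],"spin":0}]';python3 d.py 602 -56 132.5
```

```text
t: 25.65
position: [399.7, -346.7, 399.0]
orientation: [0.124, 0.731, 0.671, 0.007]
ft_force: [-0.1, -0.6, 1.5]
width: 65.3
grip_force: 0.0
25.65 [ 399.7 -346.7  399. ] [ 0.575 -0.109  0.022  1.607  0.046  1.4    0.511]
[[ 0.098  0.979  0.176]
 [ 0.983 -0.068 -0.172]
 [-0.156  0.19  -0.969]]
[347.2 127.9 243.9]
```

```bash
python3 -m inch '[{"slide":[0.029,0.0107,0.02],"spin":0},{"slide":[0.029,0.0107,0.02],"spin":0},{"slide":[0.029,0.0107,0.02],"spin":0},{"slide":[0.029,0.0107,0.02],"spin":0},{"slide":[0.029,0.0107,0.02],"spin":0},{"slide":[0.029,0.0107,0.02],"spin":0},{"slide":[0.029,0.0107,0.02],"spin":0},{"slide":[0.029,0.0107,0.02],"spin":0},{"slide":[0.029,0.0107,0.02],"spin":0},{"slide":[0.029,0.0107,0.02],"spin":0},{"slide":[0.029,0.0107,0.02],"spin":0},{"slide":[0.028,0.0107,0.02],"spin":0}]' 70;python3 -m inch '[{"slide":[0,0,0],"spin":0},{"slide":[0,0,0],"spin":0}]';python3 d.py 620.5 -74.5 12.5
```

```text
t: 26.65
position: [599.4, -54.6, 134.6]
orientation: [0.123, 0.731, 0.671, 0.006]
ft_force: [0.4, -0.8, 0.4]
width: 61.2
grip_force: 0.0
t: 26.82
position: [598.4, -54.0, 133.7]
orientation: [0.122, 0.729, 0.673, 0.005]
ft_force: [0.2, -1.8, 0.2]
width: 61.1
grip_force: 0.0
26.8167 [598.4 -54.  133.7] [ 0.206  0.243 -0.343  1.801  0.33   0.982 -0.368]
[[ 0.094  0.981  0.172]
 [ 0.983 -0.064 -0.171]
 [-0.156  0.185 -0.97 ]]
[  0.9   0.6 124.9]
```

```bash
python3 -m inch '[{"slide":[0,0,0],"spin":0},{"slide":[0,-0.02,0],"spin":0},{"slide":[0,-0.015,0],"spin":0},{"slide":[0,0,0],"spin":0},{"slide":[0,0,0],"spin":0},{"slide":[0,0,0],"spin":0}]' 0 25;python3 d.py 558 -46 44
```

```text
t: 27.32
position: [564.9, -53.1, 129.8]
orientation: [0.124, 0.729, 0.673, 0.006]
ft_force: [1.6, -0.0, -0.2]
width: 28.8
grip_force: 0.0
27.3167 [564.9 -53.1 129.8] [ 0.218  0.175 -0.351  1.891  0.314  0.951 -0.37 ]
[[ 0.094  0.98   0.177]
 [ 0.983 -0.063 -0.172]
 [-0.158  0.19  -0.969]]
[ 19.9 -23.5  80.7]
```

```bash
python3 -m inch '[{"slide":[0.005,-0.006,0.02],"spin":0},{"slide":[0.005,-0.006,0.02],"spin":0},{"slide":[0.005,-0.006,0.02],"spin":0},{"slide":[0.005,-0.006,0.02],"spin":0},{"slide":[0,0,0],"spin":0},{"slide":[0,0,0],"spin":0}]' 0 25;python3 d.py 532 -46 44
```

```text
t: 27.82
position: [556.3, -44.7, 43.0]
orientation: [0.123, 0.728, 0.674, 0.005]
ft_force: [0.2, -0.7, 0.4]
width: 0.7
grip_force: 0.0
27.8167 [556.3 -44.7  43. ] [ 0.181  0.275 -0.338  1.982  0.408  0.788 -0.489]
[[ 0.091  0.981  0.174]
 [ 0.983 -0.061 -0.172]
 [-0.158  0.186 -0.97 ]]
[ -3.6 -23.6  -5. ]
```

```bash
python3 -m inch '[{"slide":[-0.0005,-0.005,-0.001],"spin":0},{"slide":[-0.0005,-0.005,-0.001],"spin":0},{"slide":[0,0,0],"spin":0}]' ; python3 -m inch '[{"slide":[-0.0005,-0.005,-0.001],"spin":0},{"slide":[-0.0005,-0.005,-0.001],"spin":0},{"slide":[0,0,0],"spin":0}]'; python3 -m inch '[{"slide":[-0.0005,-0.005,-0.001],"spin":0},{"slide":[0,0,0],"spin":0}]'
```

```text
t: 28.07
position: [545.9, -44.7, 44.6]
orientation: [0.124, 0.728, 0.674, 0.006]
ft_force: [-0.9, -0.2, -0.6]
width: 0.6
grip_force: 0.0
t: 28.32
position: [535.7, -44.4, 44.2]
orientation: [0.124, 0.728, 0.674, 0.006]
ft_force: [1.5, -0.1, 0.5]
width: 0.6
grip_force: 0.5
t: 28.48
position: [530.9, -44.2, 44.2]
orientation: [0.124, 0.728, 0.674, 0.006]
ft_force: [3.1, 1.5, 1.1]
width: 0.3
grip_force: 1.3
```

```bash
python3 -m inch '[{"slide":[-0.0005,-0.005,-0.001],"spin":0},{"slide":[-0.0003,-0.004,-0.001],"spin":0},{"slide":[0,0,0],"spin":0},{"slide":[0,0,0],"spin":0}]'; python3 -m inch '[{"slide":[0,0.01,0],"spin":0},{"slide":[0,0.012,0],"spin":0},{"slide":[0,0,-0.02],"spin":0},{"slide":[0,0,-0.03],"spin":0},{"slide":[-0.005,0.01,-0.03],"spin":0},{"slide":[-0.005,0.02,-0.02],"spin":0},{"slide":[-0.005,0.02,0],"spin":0},{"slide":[-0.005,0.02,0],"spin":0},{"slide":[0,0,0],"spin":0}]' 65 25; python3 d.py 620.5 -74.5 12.5;  python3 - <<'E'
from h import *
import cv2
im=arm.snapshot('scene')
cv2.imwrite('pics/m1.png',cv2.resize(im[195:305,280:430,::-1],(750,550),interpolation=cv2.INTER_CUBIC))
E
```

```text
t: 28.82
position: [521.6, -44.1, 44.2]
orientation: [0.123, 0.728, 0.674, 0.006]
ft_force: [1.2, 2.0, 1.2]
width: 0.4
grip_force: 1.2
t: 29.57
position: [595.1, -54.4, 162.3]
orientation: [0.124, 0.729, 0.673, 0.006]
ft_force: [-1.2, -0.3, -0.4]
width: 51.8
grip_force: 0.0
29.5667 [595.1 -54.4 162.3] [ 0.213  0.206 -0.347  1.781  0.309  1.029 -0.343]
[[ 0.093  0.98   0.176]
 [ 0.983 -0.062 -0.172]
 [-0.158  0.189 -0.969]]
[  6.3  -2.2 153.1]
```

View pics/m1.png

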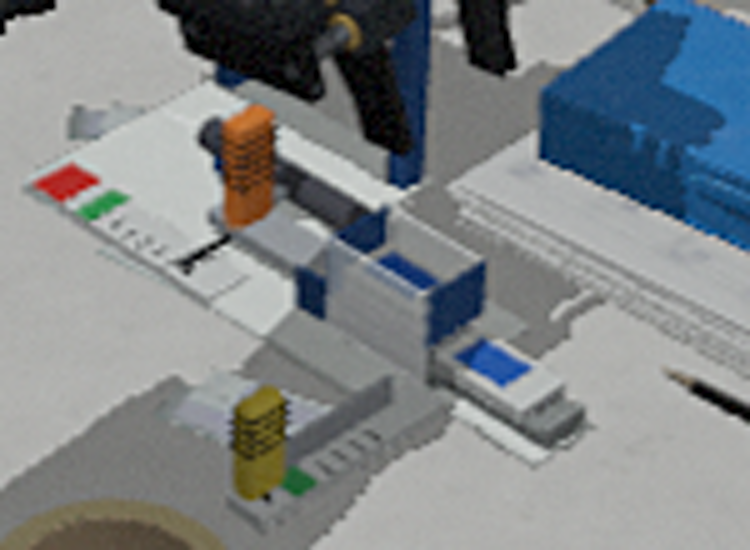

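```bash
python3 -m inch '[{"slide":[0.002,0,0.03],"spin":0},{"slide":[0.002,-0.001,0.03],"spin":0},{"slide":[0.002,-0.001,0.03],"spin":0},{"slide":[0,0,0.025],"spin":0},{"slide":[0,0,0.015],"spin":0},{"slide":[0,0,0],"spin":0},{"slide":[0,0,0],"spin":0}]' 65; python3 d.py 620.5 -74.5 13
```

```text
t: 30.2
position: [613.0, -68.6, 33.7]
orientation: [0.123, 0.728, 0.674, 0.005]
ft_force: [0.5, 0.2, 0.2]
width: 56.4
grip_force: 0.0
30.2 [613.  -68.6  33.7] [ 0.192  0.394 -0.305  1.844  0.426  0.802 -0.439]
[[ 0.09   0.981  0.173]
 [ 0.983 -0.06  -0.172]
 [-0.158  0.186 -0.97 ]]
[-1.8  3.8 22.4]
```

```bash
python3 -m inch '[{"slide":[-0.001,0.004,0],"spin":0},{"slide":[0,0,0],"spin":0},{"slide":[0,0,0.008],"spin":0},{"slide":[0,0,0.008],"spin":0},{"slide":[0,0,0.004],"spin":0},{"slide":[0,0,0],"spin":0},{"slide":[0,0,0],"spin":0}]' 48; python3 d.py 620.5 -74.5 14
```

```text
t: 30.78
position: [620.5, -73.8, 14.9]
orientation: [0.123, 0.728, 0.674, 0.005]
ft_force: [-0.2, -0.9, 0.0]
width: 41.6
grip_force: 0.3
30.7833 [620.5 -73.8  14.9] [ 0.188  0.433 -0.292  1.835  0.446  0.772 -0.449]
[[ 0.091  0.981  0.174]
 [ 0.983 -0.06  -0.172]
 [-0.158  0.186 -0.97 ]]
[-0.5 -0.1  1. ]
```

```bash
python3 -m inch '[{"slide":[0,0,0],"spin":0},{"slide":[0,0,0],"spin":0},{"slide":[0,0,0],"spin":0},{"slide":[0,0,0],"spin":0},{"slide":[0,0,0],"spin":0},{"slide":[0,0,0],"spin":0}]' 0 15; python3 d.py
```

```text
t: 31.28
position: [621.0, -73.1, 15.7]
orientation: [0.123, 0.728, 0.674, 0.006]
ft_force: [-1.2, 0.6, 1.5]
width: 30.2
grip_force: 15.0
31.2833 [621.  -73.1  15.7] [ 0.188  0.432 -0.293  1.835  0.446  0.772 -0.449]
[[ 0.09   0.98   0.175]
 [ 0.983 -0.06  -0.172]
 [-0.158  0.188 -0.969]]
```

```bash
python3 -m inch '[{"slide":[-0.0016,0.0019,-0.0097],"spin":0},{"slide":[-0.0016,0.0019,-0.0097],"spin":0},{"slide":[-0.0016,0.0019,-0.0097],"spin":0},{"slide":[-0.0016,0.0019,-0.0097],"spin":0},{"slide":[0,0,0],"spin":0}]' 0 25; python3 d.py 516 -246 52;  python3 - <<'E'
from h import *
import cv2
im=arm.snapshot('scene')
cv2.imwrite('pics/m2.png',cv2.resize(im[195:345,280:480,::-1],(800,600),interpolation=cv2.INTER_CUBIC))
E
```

```text
t: 31.7
position: [622.6, -73.5, 58.8]
orientation: [0.125, 0.728, 0.674, 0.007]
ft_force: [0.4, -0.1, -0.3]
width: 29.6
grip_force: 25.0
31.7 [622.6 -73.5  58.8] [ 0.206  0.375 -0.312  1.809  0.405  0.845 -0.404]
[[ 0.091  0.98   0.179]
 [ 0.983 -0.06  -0.172]
 [-0.158  0.191 -0.969]]
[-178.2  -95.4   17.2]
```

View pics/m2.png

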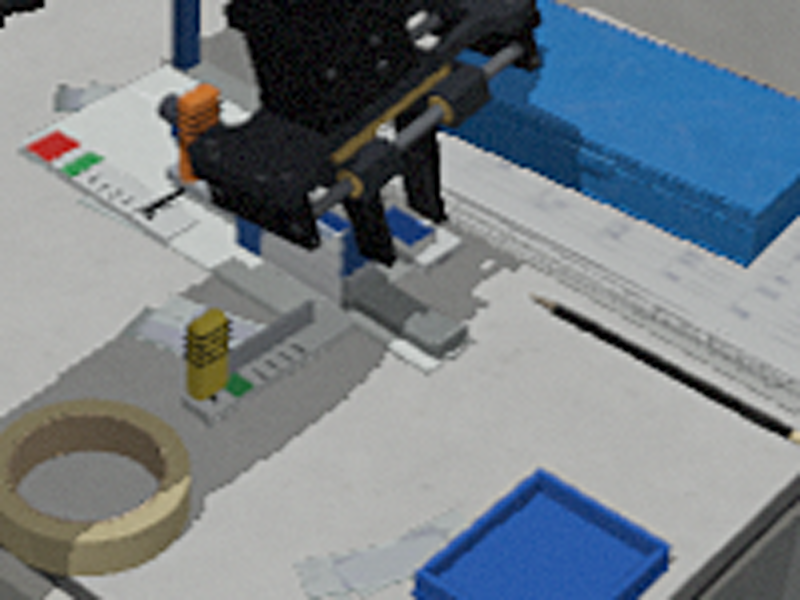

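```bash
python3 -m inch '[{"slide":[-0.0255,-0.008,0.0024],"spin":0},{"slide":[-0.0255,-0.014,0.0024],"spin":0},{"slide":[-0.0255,-0.014,0.0024],"spin":0},{"slide":[-0.0255,-0.014,0.0024],"spin":0},{"slide":[-0.0255,-0.015,0.0024],"spin":0},{"slide":[-0.0255,-0.015,0.0024],"spin":0},{"slide":[-0.0255,-0.015,0.0024],"spin":0},{"slide":[0,0,0],"spin":0},{"slide":[0,0,0],"spin":0}]' 0 25; python3 d.py 517 -246 16; python3 d.py 517 -246 35|tail -1
```

```text
t: 32.5
position: [513.2, -247.9, 49.3]
orientation: [0.123, 0.729, 0.673, 0.005]
ft_force: [0.1, 0.5, -0.2]
width: 29.3
grip_force: 25.0
32.5 [ 513.2 -247.9   49.3] [ 0.533  0.246 -0.257  1.996  0.276  0.706  0.017]
[[ 0.094  0.98   0.173]
 [ 0.983 -0.064 -0.173]
 [-0.158  0.187 -0.97 ]]
[ 7.4 -2.6 32.6]
[ 4.4  1.  14.2]
```

```bash
python3 -m inch '[{"slide":[0.003,0,0.01],"spin":0},{"slide":[0.003,-0.001,0.01],"spin":0},{"slide":[0.002,-0.001,0.009],"spin":0},{"slide":[0,-0.001,0.006],"spin":0},{"slide":[0,0,0],"spin":0},{"slide":[0,0,0],"spin":0}]' 0 25; python3 d.py 517 -246 13
```

```text
t: 33.0
position: [518.4, -243.6, 13.1]
orientation: [0.123, 0.728, 0.675, 0.006]
ft_force: [-0.7, -0.1, -0.0]
width: 29.8
grip_force: 25.0
33.0 [ 518.4 -243.6   13.1] [ 0.508  0.309 -0.244  2.01   0.322  0.637 -0.034]
[[ 0.089  0.981  0.174]
 [ 0.983 -0.059 -0.171]
 [-0.157  0.186 -0.97 ]]
[-2.5 -1.2  0.3]
```

Release, then retreat straight up and check.

```bash
python3 -m inch '[{"slide":[0,0,0],"spin":0},{"slide":[0,0,0],"spin":0},{"slide":[0,0,0],"spin":0},{"slide":[0,0,0],"spin":0},{"slide":[0,0,-0.01],"spin":0},{"slide":[0,0,-0.03],"spin":0},{"slide":[0,0,-0.03],"spin":0},{"slide":[0,0.01,-0.03],"spin":0},{"slide":[0,0,-0.03],"spin":0},{"slide":[0,0,-0.03],"spin":0}]' 50 25; python3 d.py 480 -40 100;  python3 - <<'E'
from h import *
import cv2
im=arm.snapshot('scene')
cv2.imwrite('pics/t1.png',cv2.resize(im[215:365,280:480,::-1],(800,600),interpolation=cv2.INTER_CUBIC))
E
```

```text
t: 33.83
position: [500.2, -216.6, 173.4]
orientation: [0.124, 0.728, 0.675, 0.006]
ft_force: [0.6, -0.6, -0.3]
width: 43.5
grip_force: 0.0
33.8333 [ 500.2 -216.6  173.4] [ 0.536  0.042 -0.297  1.932  0.168  0.96   0.082]
[[ 0.09   0.98   0.176]
 [ 0.983 -0.059 -0.172]
 [-0.158  0.188 -0.969]]
[183.4 -44.1  37.2]
```

View pics/t1.png

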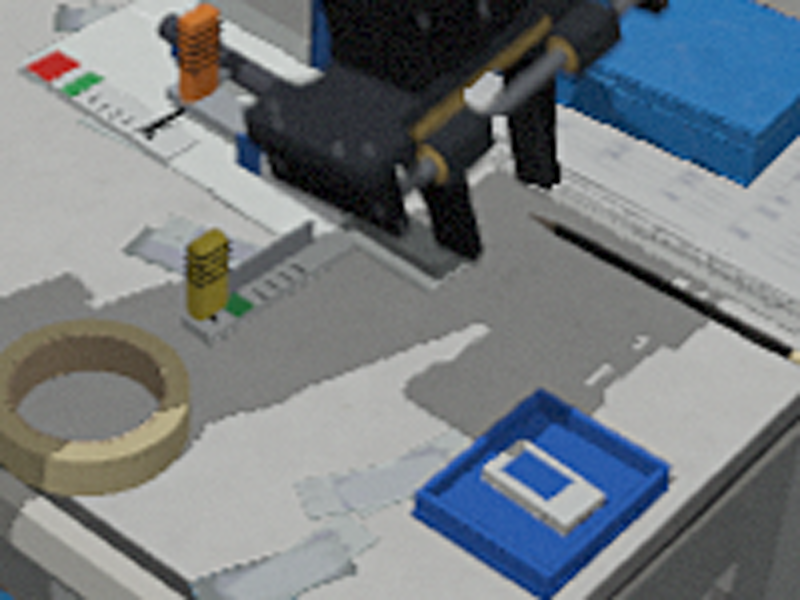

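```bash
python3 - <<'E'
from h import *
print(px('scene',415.8,336.2,14))
E
python3 -m inch '[{"slide":[0.03,-0.009,0],"spin":0},{"slide":[0.03,-0.009,0],"spin":0},{"slide":[0.03,-0.009,0.008],"spin":0},{"slide":[0.03,-0.009,0.008],"spin":0},{"slide":[0.03,-0.009,0.01],"spin":0},{"slide":[0.03,-0.009,0.01],"spin":0},{"slide":[0,0,0],"spin":0},{"slide":[0,0,0],"spin":0}]' 0 25; python3 d.py 465 -41 43
```

```text
[ 513.54503452 -248.17501412   14.        ]
t: 34.55
position: [469.5, -41.9, 97.3]
orientation: [0.123, 0.727, 0.676, 0.006]
ft_force: [0.4, -1.2, 0.8]
width: 2.6
grip_force: 0.0
34.55 [469.5 -41.9  97.3] [ 0.342  0.016 -0.496  2.136  0.272  0.861 -0.391]
[[ 0.087  0.981  0.174]
 [ 0.984 -0.057 -0.171]
 [-0.158  0.187 -0.97 ]]
[  9.1 -14.6  51.7]
```

```bash
python3 -m inch '[{"slide":[0.003,-0.007,0.018],"spin":0},{"slide":[0.003,-0.007,0.018],"spin":0},{"slide":[0.003,0,0.016],"spin":0},{"slide":[0,0,0],"spin":0},{"slide":[0,0.01,0.002],"spin":0},{"slide":[0,0.01,0.002],"spin":0},{"slide":[0,0.01,0.002],"spin":0},{"slide":[0,0,0],"spin":0}]'; python3 -m inch '[{"slide":[0,0.007,0.001],"spin":0},{"slide":[0,0.007,0.001],"spin":0},{"slide":[0,0.007,0.001],"spin":0},{"slide":[0,0,0],"spin":0}]'; python3 d.py 537 -45 44
```

```text
t: 35.22
position: [498.9, -45.7, 43.9]
orientation: [0.124, 0.728, 0.674, 0.006]
ft_force: [-0.0, 0.5, 0.6]
width: 0.5
grip_force: 0.0
t: 35.55
position: [518.6, -47.1, 44.2]
orientation: [0.123, 0.728, 0.674, 0.006]
ft_force: [-1.2, 1.5, -1.2]
width: 0.3
grip_force: 0.5
35.55 [518.6 -47.1  44.2] [ 0.313  0.212 -0.474  2.068  0.424  0.776 -0.509]
[[ 0.091  0.98   0.175]
 [ 0.983 -0.06  -0.171]
 [-0.158  0.188 -0.97 ]]
[ 3.7 17.9  3.1]
```

```bash
python3 -m inch '[{"slide":[0,0.006,0.001],"spin":0},{"slide":[0,0.006,0.001],"spin":0},{"slide":[0,0.004,0.001],"spin":0},{"slide":[0,0,0],"spin":0}]'; python3 -m inch '[{"slide":[0,0.004,0.001],"spin":0},{"slide":[0,0.004,0.001],"spin":0},{"slide":[0,0,0],"spin":0}]';  python3 - <<'E'
from h import *
import cv2
im=arm.snapshot('scene')
cv2.imwrite('pics/t2.png',cv2.resize(im[215:315,290:410,::-1],(720,600),interpolation=cv2.INTER_CUBIC))
E
```

```text
t: 35.88
position: [534.5, -48.1, 44.3]
orientation: [0.123, 0.728, 0.674, 0.006]
ft_force: [-1.9, 1.1, -0.5]
width: 0.1
grip_force: 0.8
t: 36.13
position: [541.9, -49.2, 43.8]
orientation: [0.123, 0.728, 0.674, 0.006]
ft_force: [-4.8, 2.8, 3.7]
width: 0.4
grip_force: 2.6
```

View pics/t2.png

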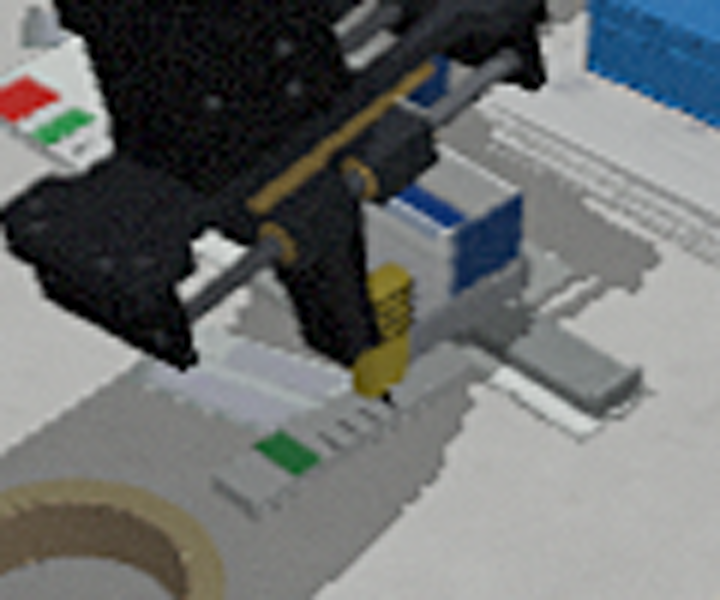

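```bash
for i in 1; do python3 -m inch '[{"slide":[0,0.003,0.0005],"spin":0},{"slide":[0,0.003,0.0005],"spin":0},{"slide":[0,0,0],"spin":0},{"slide":[0,0,0],"spin":0}]'; done;  python3 -m inch '[{"slide":[0,0.003,0.0005],"spin":0},{"slide":[0,0,0],"spin":0},{"slide":[0,0,0],"spin":0}]'
```

```text
t: 36.52
position: [542.6, -49.7, 42.2]
orientation: [0.12, 0.728, 0.675, 0.001]
ft_force: [-31.8, 6.8, 19.9]
width: 0.3
grip_force: 16.2
t: 36.77
position: [542.8, -49.9, 41.5]
orientation: [0.119, 0.729, 0.675, -0.001]
ft_force: [-46.1, 10.1, 30.3]
width: 0.8
grip_force: 23.6
```

```bash
python3 -m inch '[{"slide":[0,-0.009,-0.001],"spin":0},{"slide":[0,-0.02,0],"spin":0},{"slide":[0,-0.02,0],"spin":0},{"slide":[0,0,-0.03],"spin":0},{"slide":[0,0,-0.03],"spin":0},{"slide":[0,0,-0.03],"spin":0},{"slide":[0,0,-0.03],"spin":0},{"slide":[0,0,-0.03],"spin":0},{"slide":[0,0,0],"spin":0},{"slide":[0,0,0],"spin":0},{"slide":[0,0,0],"spin":0}]'
python3 - <<'E'
from h import *
im=arm.snapshot('scene')
hsv=__import__('cv2').cvtColor(im[215:315,290:410],__import__('cv2').COLOR_RGB2HSV)
m=(hsv[...,0]>20)&(hsv[...,0]<32)&(hsv[...,1]>170)
v,u=np.nonzero(m[20:80]);v=v+20; print(len(u),u.mean()+290,v.min()+215,v.mean()+215)
p=np.array([623.57,-18.1]);a=-.0531;Rz=np.array([[np.cos(a),-np.sin(a)],[np.sin(a),np.cos(a)]])
w=px('scene',u.mean()+290,v.mean()+215,40);print(Rz.T@(w[:2]-p))
print(arm.sign_off())
E
```

```text
t: 37.68
position: [477.0, -21.7, 181.0]
orientation: [0.124, 0.728, 0.674, 0.006]
ft_force: [-0.6, -0.1, -0.8]
width: 0.2
grip_force: 0.0
101 352.78217821782175 260 271.3267326732673
[-67.88103966 -38.1942125 ]
the job is handed in; nothing more can be done
None
```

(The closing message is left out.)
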